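# Hold a drysuit valve insert under the bench lever press

## Task

The glue is already on: set the drysuit valve housing spigot-down in the round nest of the bench lever press, then drop the metal insert stem-down into the housing's bore, each fully home. Then pull the press's spring-return lever down until it is level, so that its sprung foot bears on the insert, and finish while still holding it there, because the lever springs up if you let go. Leave the glue tin, the brush and the handled steel weight where they are.

Things in the scene. Friction and masses are not known exactly. Their poses are not given: they have to be found in the camera images.
- press: bench lever press fixed to the bench: grey base plate 250 x 120 x 15 mm, aluminium nest block 84 x 84 mm (top 33 mm above the bench), two cheeks 127 mm high with the lever's pivot. Origin on the bench under the nest's centre; x from the nest to the pivot (far side), y along the pivot pin, z up. The lever swings in its x-z plane, y = 0
- nest (a point): centre of the mouth of the nest's round bore, in the block's top face, 33 mm above the bench; the bore is 33 mm wide and 18 mm deep. Axes as the press
- pivot (a point): axis of the lever's pivot pin (along the press's y), 140 mm beyond the nest's centre along the press's x and 110 mm above the bench
- handle (a point): centre of the black T-handle on the lever's end, a round bar 24 mm thick, 120 mm long along the press's y, centred on the lever, 215 mm from the pivot. Lever up: right above the pivot, 325 mm above the bench; level: 75 mm to the near side (-x) of the nest, 110 mm up. Shut fingers can draw it from behind and end on top of it. The lever is a bar 18 mm wide (y), 14 mm thick, its neck 12 mm
- lever (a joint): lever angle (rad): 0 upright, where its return spring keeps it; grows as the handle is pulled to the near side and down; 1.571 level; stop at 1.72. Return spring 0.24 N m upright, 1.5 N m level. With the foot bearing on the insert, holding it level takes about 10 N down at the handle
- foot (a joint): travel of the sprung pressure foot into its sleeve under the lever (m): 0 fully out, 0.020 fully in; spring 0.8 N/mm, 2.4 N to start it. With both parts home the foot meets the insert when the lever stands at about 1.50 rad and is about 10 mm in when the lever is level
- foot_face (a point): centre of the foot's round rubber face, 26 mm wide, 140 mm along the lever from the pivot and 55 mm below the lever's axis when out. Lever level: straight above the nest. Lever up: 85 mm beyond the nest's axis (+x), 250 mm above the bench, so the space above the nest is free
- housing: black plastic drysuit valve housing, 30 mm high, 110 g: spigot 30 mm wide, 12 mm high; flange 60 mm wide, 12 to 17 mm up; hub 44 mm wide, 17 to 30 mm up, with a bore 23 mm wide, 13 mm deep. Stands on its spigot beside the press. Origin at the centre of the spigot's underside, z up. Home: flange on the nest block, origin 12 mm below the nest's mouth
- insert: aluminium valve insert, 25 mm high, 60 g: stem 20 mm wide, 11 mm high; above it a head 34 mm wide, 14 mm high, flat on top. Stands on its stem on the other side of the press. Origin at the centre of the stem's underside, z up. Home: head on the housing's hub, origin 19 mm above the housing's origin
- tin: open glue tin, 74 mm wide, 110 mm high, to be left alone; origin at the centre of its underside
- brush: glue brush lying beyond the press, to be left alone; origin near the middle of its length
- weight: flat steel weight 250 x 50 x 18 mm with a black bow handle up to 82 mm high, to be left alone; origin at the centre of its underside

How it is judged (in metres and radians):
On the way, in this order (a step that is already met when the one before it is completed fails the run):
1. the housing is home in the nest, upright and let go, the insert not yet in it (horizontal distance between housing and nest below 0.004 m and z of housing in the frame of nest below -0.0095 m and angle between housing's own z axis and vertical below 0.1 rad and contact force between each of the fingers, the arm and housing below 0.3 N and distance between insert and housing above 0.06 m), for 0.2 s.
2. the insert is home in the housing's bore, upright and let go (z of insert in the frame of housing below 0.0215 m and horizontal distance between insert and housing below 0.004 m and angle between insert's own z axis and vertical below 0.1 rad and contact force between each of the fingers, the arm and insert below 0.3 N and horizontal distance between housing and nest below 0.004 m and value of joint lever below 1.4 rad), for 0.2 s.
At the end, for the whole second after the job is handed in: Robot holds the lever (over 3 N) level within 0.046 rad, at rest; foot presses the insert over 3 N, 3 to 18 mm in; housing home in nest, insert home in housing (each within 4 mm of axis, 2.5 mm of seat, tilt under 0.1 rad), robot touching neither; tin, brush, weight moved under 25 mm (value of joint lever between 1.525 and 1.617 rad and velocity of joint lever between -0.1 and 0.1 rad/s and value of joint foot between 0.003 and 0.018 m and contact force between press and insert above 3 N and contact force between any of the fingers, the arm and press above 3 N and contact force between each of the fingers, the arm and insert below 0.3 N and contact force between each of the fingers, the arm and housing below 0.3 N and horizontal distance between housing and nest below 0.004 m and z of housing in the frame of nest below -0.0095 m and angle between each of housing, insert's own z axis and vertical below 0.1 rad and z of insert in the frame of housing below 0.0215 m and horizontal distance between insert and housing below 0.004 m); the arm keeps its last pose, push and grip.
It fails at once if the glue tin, the brush or the weight is moved by more than 25 mm (distance of any of tin, brush, weight from where it was at the start of the episode above 0.025 m).
It also fails if it takes over 72 s, if anything falls off the work surface, if the arm or the gripper's body presses on something with over 40 N, if the wrist force passes 120 N, or if a joint passes its speed limit or range.

## Robot

A 6-joint arm with a two-finger parallel gripper is mounted at the origin on the work surface. World frame = base frame: x ahead of the robot, y to its left, z up, the work surface at z = 0. Lengths are in mm, angles in rad, forces in N, time in s.
With the tool pointing down it reaches from about 225 to 725 mm from the base axis. Payload 3.1 kg.
Tool frame: the origin (TCP) lies at the very end of the fingers, on their centre line; the grasp point (between the pads) lies 19 mm behind it; z points along the fingers, y is the line along which they close (so a half turn about z gives the same grasp; the last joint's range is limited). The gripper opens to 85 mm and grips with 20 to 120 N. Pads are 22 mm wide; open, the fingers measure 114 mm over their backs; the gripper's body (76 mm by 85 mm) begins 54 mm behind the grasp point. The pads swing forward as they close: fully open they stand 13 mm farther back than shut.
Start: joints at [-1.427, 0.048, 0.099, 1.622, 0, 1.443], TCP at [140.929, -505.723, 231.312] pointing down, gripper open.
Joint ranges: [-2.91, 2.91], [-0.99, 1.94], [-1.21, 1.42], [-2.12, 2.29], [-1.49, 1.47], [-3.14, 3.14]. Speed limits (rad/s): [2.79, 2.79, 3.14, 3.14, 3.14, 3.14].

## Interface

Orientations are given as a rotation vector (axis times angle).
In Python, from cell import bot, vision, probe_bus gives the robot as it stands (bot), with the cameras (vision) and the readings (probe_bus).
- The arm moves only by the shell command python3 shift.py, which reads ROWS from standard input. ROWS is a JSON list of rows, 1 to 12 of them, each written [[rx, ry, rz], [dx, dy, dz], opening]: a rotation vector rx, ry, rz in units of 0.25 rad, then dx, dy, dz in cm, then the finger opening in mm; each row shifts and turns the commanded pose from where the row before left it, along the tool's axes as they then stand; what a row does not reach is not made up. A row lasts 1/12 s, in which the tool goes at most 41.7 mm and 0.125 rad, less where a joint would pass 70% of its speed; a pose out of reach is approached as far as the arm can. The fingers move at their own pace and stop on an object; the grip force is fixed at half the most. Time passes only in rows, so rows that do not move let the fingers close. It prints the time, the measured TCP pose, the force, the opening and the grip force at its end. Input that does not fit is refused with a message, and nothing moves.
- probe_bus.sense(): the state, without advancing time (a new reading comes with each control period).
- vision.get_image(name): name is "scene" or "top"; returns the picture (384x512x3 uint8, red, green, blue); there is no depth.
- vision.camera_params(name): a dict with "mtx" (3x3 intrinsics, pixels), "distortion" ([k1, k2, p1, p2, k3] as OpenCV has them; the pictures are not rectified), "eye" and "orientation" of the camera in the world. Camera axes: x right, y up, looking along -z (the intrinsics and any distortion apply to the point x, -y, -z); pixel columns grow to the right and rows downward; lengths in mm; the calibration is good to about 2 mm. A picture is of the moment at which its call begins. camera_params takes no time and is no camera call.
- bot.close_job(): hands the job in; it is judged then, once.
The state is a dict: "t": time; "q": joint angles; "qd": joint speeds; "effort": joint torques, N m; "eef_pos": TCP position; "orientation": TCP orientation; "wrist_force": force on the tool from outside, world axes, zero at the start; "torque": the same for the moment, N m; "width": finger opening in mm; "finger_force": force on a finger pad.
Only numpy, scipy, OpenCV 4.12 (cv2) and the standard library are available. Lean on these libraries where they do the work, as an engineer would, in place of code of your own. Each camera call takes 0.05 s, during which the arm holds its last target. There are 200 camera calls.

## Working session

There is one attempt and no reset: what is moved stays moved. The work goes in short steps, Python scripts to look and compute and a shell command to move; the robot and the scene stay as the last step left them, time stands still between calls to the robot, and variables do not carry over. Pictures are saved under pics/ and viewed, at most 10 in all, crops included, and the job is handed in when it is done.

```bash
ls; mkdir -p pics
python3 - <<'E'
from cell import bot, vision, probe_bus
import cv2
for n in("scene","top"):
    im=vision.get_image(n); cv2.imwrite(f"pics/{n}0.png",im[:,:,::-1]); print(n,vision.camera_params(n))
print(probe_bus.sense())
E
```

```text
cell.py
pics
shift.py
scene {'mtx': array([[379.27950838,   0.        , 263.51306819],
       [  0.        , 379.27950838, 190.37516097],
       [  0.        ,   0.        ,   1.        ]]), 'distortion': array([-0.12838562,  0.        ,  0.        ,  0.        ,  0.        ]), 'eye': array([1450.22781764,   55.76595239,  771.36732124]), 'orientation': array([0.75624088, 0.7922175 , 1.47075489])}
top {'mtx': array([[500.03461655,   0.        , 259.78246844],
       [  0.        , 500.03461655, 189.15310817],
       [  0.        ,   0.        ,   1.        ]]), 'distortion': array([0.04408806, 0.        , 0.        , 0.        , 0.        ]), 'eye': array([ 511.88808204,   16.1366156 , 1570.58940357]), 'orientation': array([ 0.0572251 , -0.07010289, -1.55471798])}
{'t': 0.1, 'q': array([-1.42678225e+00,  4.87085658e-02,  9.77710884e-02,  1.62197686e+00,
       -5.91631074e-06,  1.44300361e+00]), 'qd': array([-0.00075926, -0.00011351,  0.00276792,  0.00048216, -0.00018559,
        0.00014016]), 'effort': array([ 2.82133180e-03, -3.39849257e+01,  3.20936501e+01,  1.57668698e-02,
       -1.52911834e-04, -4.28992266e-06]), 'eef_pos': array([ 140.86036213, -505.19545497,  230.22592185]), 'orientation': array([-3.11052673e+00, -4.25353104e-01,  3.62521922e-05]), 'wrist_force': array([-0.12786462,  0.97279356,  0.61442359]), 'torque': array([-0.06767058, -0.04312319,  0.03440676]), 'finger_force': 0.0, 'width': 84.98484802310314}
```

View pics/scene0.png

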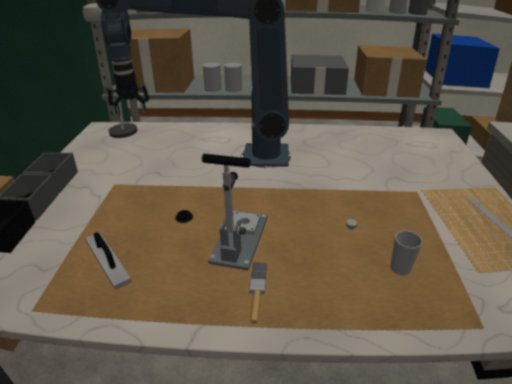

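View pics/top0.png

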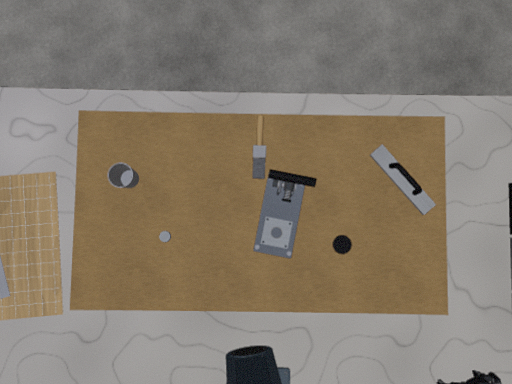

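The scene view shows the press in the middle, near (240,235), with the lever up, the housing at (184,216) and the insert at (351,224). In the top view (up is +x) the nest is at about (276,233), the housing at (342,244), the insert at (165,237), and the T-handle at (292,178).

```bash
cat > h.py <<'E'
import cv2, numpy as np
from scipy.spatial.transform import Rotation as R
from cell import bot, vision, probe_bus
def ray(n,uv):
    c=vision.camera_params(n); p=cv2.undistortPoints(np.array([[uv]],float),c["mtx"],c["distortion"])[0,0]
    return c["eye"], R.from_rotvec(c["orientation"]).apply([p[0],-p[1],-1])
def onz(n,uv,z):
    e,d=ray(n,uv); return (e+d*(z-e[2])/d[2])[:2]
def proj(n,P):
    c=vision.camera_params(n); q=R.from_rotvec(c["orientation"]).inv().apply(np.atleast_2d(P)-c["eye"])
    q=q*[1,-1,-1]; return cv2.projectPoints(q,np.zeros(3),np.zeros(3),c["mtx"],c["distortion"])[0][:,0]
def two(uvt,uvs):
    (a,u),(b,v)=ray("top",uvt),ray("scene",uvs)
    s=np.linalg.lstsq(np.c_[u,-v],b-a,rcond=None)[0]; return (a+u*s[0]+b+v*s[1])/2, np.linalg.norm(a+u*s[0]-b-v*s[1])
def blob(n,im,box,f):
    x0,y0,x1,y1=box; m=f(im[y0:y1,x0:x1].astype(int)).astype(np.uint8)
    k,l,s,c=cv2.connectedComponentsWithStats(m); i=1+s[1:,4].argmax()
    w=s[i]; return c[i]+[x0,y0],w+[x0,y0,0,0,0]
E
python3 - <<'E'
from h import *
t=cv2.imread("pics/top0.png")[:,:,::-1]; s=cv2.imread("pics/scene0.png")[:,:,::-1]
dark=lambda a:a.max(2)<50; grey=lambda a:(a[:,:,0]-a[:,:,2]<30)&(a.max(2)>90)
for nm,n,im,b,f,z in [("house","top",t,(325,225,360,262),dark,15),("house","scene",s,(168,203,200,228),dark,15),("ins","top",t,(152,225,178,250),grey,20),("ins","scene",s,(340,214,362,234),grey,17),("handle","top",t,(262,165,322,190),dark,325),("handle","scene",s,(195,148,255,170),dark,325)]:
    c,w=blob(n,im,b,f); print(nm,n,c,w,onz(n,c,z))
a=cv2.resize(t[165:265,240:365],None,fx=6,fy=6,interpolation=cv2.INTER_CUBIC)
cv2.imwrite("pics/c1.png",a[:,:,::-1])
E
```

```text
house top [341.65060241 244.13654618] [333 236  18  18 249] [ 471.94726954 -251.42329701]
house scene [183.55862069 216.13793103] [176 211  16  11 145] [ 470.89452595 -253.71779435]
ins top [164.43809524 235.98095238] [159 231  12  11 105] [489.14012903 295.50180471]
ins scene [351.36206897 222.25862069] [346 219  11   7  58] [481.5049661 294.9014349]
handle top [291.80541872 177.82758621] [269 170  47  17 406] [643.07047889 -73.13732983]
handle scene [226.98232323 160.23484848] [203 154  52  13 396] [644.90360982 -70.31559391]
```

View pics/c1.png

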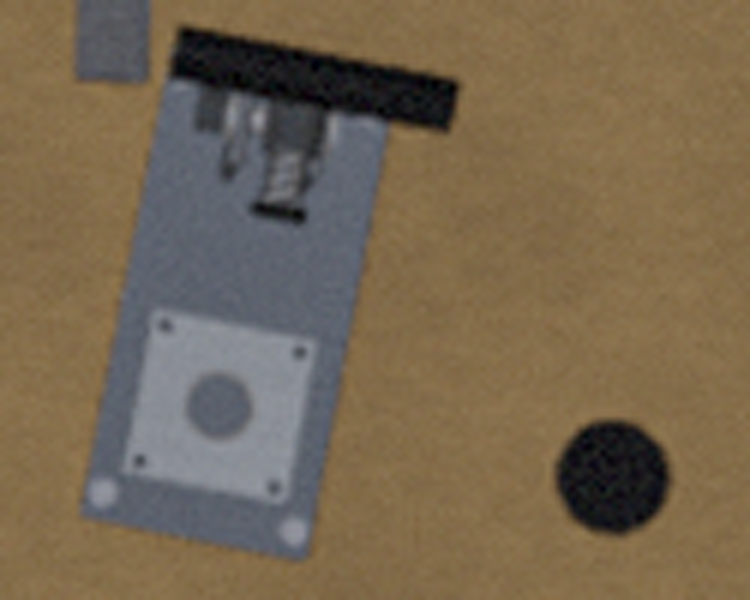

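The crop shows the nest bore at about crop (219,405), the block's screws around it and the housing disc at (612,478). The press is turned about 11° clockwise in the image. I'll refine the pose numbers next.

Run:
```python
from h import *
t=cv2.imread("pics/top0.png")[:,:,::-1]; s=cv2.imread("pics/scene0.png")[:,:,::-1]
full=lambda u,v:((240+(u+.5)/6-.5),(165+(v+.5)/6-.5))
P=[onz("top",full(*p),33) for p in[(165,325),(300,352),(140,461),(274,488)]]
nest=np.mean(P,0); print("screws",nest)
ax=(P[0]+P[1]-P[2]-P[3]); ay=P[0]+P[2]-P[1]-P[3]; print("yaw",np.arctan2(ax[1],ax[0]),np.arctan2(-ay[0],ay[1]))
# handle
m=(t[165:190,262:322].max(2)<50).astype(np.uint8); r=cv2.minAreaRect(np.argwhere(m)[:,::-1].astype(np.float32)+[262,165]); bx=[onz("top",p,325) for p in cv2.boxPoints(r)]; print(r,bx)
# block mask: bright
g=t[210:255,255:300].mean(2); mb=(g>125).astype(np.uint8)
k,l,st,c=cv2.connectedComponentsWithStats(mb);i=1+st[1:,4].argmax()
cn=max(cv2.findContours((l==i).astype(np.uint8),0,2)[0],key=cv2.contourArea);r=cv2.minAreaRect(cn);print("block",r,onz("top",np.array(r[0])+[255,210],33))
print("bore px",proj("top",[[*nest,33]]), "pivot handle px top/scene")
h,e=two((291.8,177.83),(226.98,160.23));print("handle",h,e)
h,e=two((341.65,244.14),(183.56,216.14));print("house",h,e)
print("house top@20",onz("top",(341.65,244.14),22))
for n,im,b in(("top",t,(156,228,174,245)),("scene",s,(342,215,360,232))):
    x0,y0,x1,y1=b; print(n); print(im[y0:y1,x0:x1].min(2))
```

```text
screws [505.31202759 -47.85408099]
yaw -0.1742053743508407 -0.1823601161623044Traceback (most recent call last):
  File "<stdin>", line 8, in <module>
cv2.error: OpenCV(4.12.0) /io/opencv/modules/imgproc/src/convhull.cpp:143: error: (-215:Assertion failed) total >= 0 && (depth == CV_32F || depth == CV_32S) in function 'convexHull'
```

Run:
```python
from h import *
t=cv2.imread("pics/top0.png")[:,:,::-1]; s=cv2.imread("pics/scene0.png")[:,:,::-1]
m=(t[165:190,262:322].max(2)<50).astype(np.uint8); r=cv2.minAreaRect((np.argwhere(m)[:,::-1]+[262,165]).astype(np.float32)); bx=np.array([onz("top",p,325) for p in cv2.boxPoints(r)]); print(r,bx)
g=t[210:255,255:300].mean(2); mb=(g>125).astype(np.uint8)
k,l,st,c=cv2.connectedComponentsWithStats(mb);i=1+st[1:,4].argmax()
cn=max(cv2.findContours((l==i).astype(np.uint8),0,2)[0],key=cv2.contourArea);r=cv2.minAreaRect(cn);print("block",r,onz("top",np.array(r[0])+[255,210],33))
print("bore px",proj("top",[[505.3,-47.9,33]]))
h,e=two((291.8,177.83),(226.98,160.23));print("handle",h,e)
h,e=two((341.65,244.14),(183.56,216.14));print("house",h,e)
for n,im,b in(("top",t,(156,228,174,245)),("scene",s,(342,215,360,232))):
    x0,y0,x1,y1=b; print(n); print(im[y0:y1,x0:x1].min(2))
```

```text
((291.48077392578125, 180.59616088867188), (46.67564010620117, 14.31647777557373), 11.309932708740234) [[ 629.00366525  -11.66344924]
 [ 664.46603698  -18.22341902]
 [ 643.18087698 -133.17064876]
 [ 607.80782567 -126.35854561]]
block ((21.153846740722656, 22.230770111083984), (27.45625877380371, 27.45625877380371), 11.309932708740234) [505.54434329 -47.68258589]
bore px [[276.22384839 232.31193618]]
handle [643.01792162 -71.91299973 323.99638066] 2.5745208656334517
house [ 472.14062508 -252.27586801   15.93141876] 2.033614412847872
top
[[ 75  82  77  73  75  81  72  73  71  74  73  79  78  75  70  76  76  79]
 [ 78  76  75  73  68  78  76  72  74  76  74  77  73  75  78  72  76  74]
 [ 73  81  75  82  74  76  78  86  88  97  75  73  75  74  73  70  76  75]
 [ 76  75  71  70  74  87 111 129 130 134 120 102  85  73  76  81  76  75]
 [ 77  82  66  74  93 130 138 137 138 141 138 130 116  75  67  75  75  77]
 [ 74  73  78  73 132 137 141 139 140 136 139 137 135  90  71  70  85  78]
 [ 76  76  68  85 137 139 137 139 138 134 136 137 134 117  77  77  78  67]
 [ 73  67  78 120 142 134 143 137
[... 1299 characters left out ...]
122 117  99  75  60  56]
 [ 59  58  58  61  73  96 112 118 121 122 123 123 122 118 102  76  60  57]
 [ 58  58  58  57  59  75  92 103 111 116 118 119 117 110  91  69  59  59]
 [ 59  59  58  56  54  57  65  77  90  96  99 102  99  88  72  61  58  58]
 [ 59  58  59  58  55  54  54  59  65  67  69  71  70  63  56  57  57  58]
 [ 58  58  59  58  58  56  56  56  55  53  55  58  60  58  57  56  57  58]
 [ 58  58  59  59  59  58  59  59  57  57  59  60  61  61  60  59  59  58]
 [ 58  59  60  59  60  59  60  61  61  62  63  60  59  59  59  59  59  59]
 [ 58  60  59  60  59  60  59  61  61  62  61  60  59  59  60  60  60  59]
 [ 58  60  59  59  59  60  60  60  59  60  60  60  60  60  60  60  60  59]]
```

```bash
cat >> h.py <<'E'
def to(target,yaw=None):
    """print shift in tool axes to world target; yaw = world angle of tool y wanted (mod pi)"""
    s=probe_bus.sense(); T=R.from_rotvec(s["orientation"]); M=T.as_matrix()
    ty=np.arctan2(M[1,1],M[0,1])
    print("t",round(s["t"],2),"tcp",s["eef_pos"].round(1),"tooly",ty.round(3),"tilt",M[2,2].round(4),"q",s["q"].round(2),"F",s["wrist_force"].round(1),"w",round(s["width"],1),round(s["finger_force"],1))
    print("now axes shift",T.inv().apply(np.array(target)-s["eef_pos"]).round(1))
    if yaw is not None:
        d=(yaw-ty+np.pi/2)%np.pi-np.pi/2; T2=R.from_euler("z",d)*T
        print("turn rz(tool)",round(-d,3),"then shift",T2.inv().apply(np.array(target)-s["eef_pos"]).round(1))
E
python3 -c "
from h import *
print(onz('top',(164.4,236),25))
to([472,-251.8,120],-0.18)"
```

```text
[489.15385896 294.71538177]
t 0.1 tcp [ 140.9 -505.2  230.2] tooly -1.299 tilt -1.0 q [-1.43  0.05  0.1   1.62 -0.    1.44] F [-0.1  1.   0.6] w 85.0 0.0
now axes shift [ 387.  -155.   110.7]
turn rz(tool) -1.119 then shift [308.6 280.7 109.7]
```

The manual's scale: shifts go in cm and turns go in units of 0.25 rad. Converting my numbers, -0.1243 rad is -0.4972.

```bash
echo '[[[0,0,-0.4972],[0,0,0],85],[[0,0,-0.4972],[0,0,0],85],[[0,0,-0.4972],[0,0,0],85],[[0,0,-0.4972],[0,0,0],85],[[0,0,-0.4972],[0,0,0],85],[[0,0,-0.4972],[0,0,0],85],[[0,0,-0.4972],[0,0,0],85],[[0,0,-0.4972],[0,0,0],85],[[0,0,-0.4972],[0,0,0],85]]' | python3 shift.py; echo '[[[0,0,0],[2.6,2.35,0.9],85],[[0,0,0],[2.6,2.35,0.9],85],[[0,0,0],[2.6,2.35,0.9],85],[[0,0,0],[2.6,2.35,0.9],85],[[0,0,0],[2.6,2.35,0.9],85],[[0,0,0],[2.6,2.35,0.9],85],[[0,0,0],[2.6,2.35,0.9],85],[[0,0,0],[2.6,2.35,0.9],85],[[0,0,0],[2.6,2.35,0.9],85],[[0,0,0],[2.6,2.35,0.9],85],[[0,0,0],[2.6,2.35,0.9],85],[[0,0,0],[2.2,2.2,0.9],85]]' | python3 shift.py; echo '[[[0,0,0],[0,0,0],85],[[0,0,0],[0,0,0],85],[[0,0,0],[0,0,0],85]]' | python3 shift.py; python3 -c "
from h import *
to([472,-251.8,20],-0.18)"
```

```text
t: 0.85
eef_pos: [140.9, -505.4, 230.6]
orientation: [-2.405, -2.019, -0.001]
wrist_force: [-0.5, 0.1, 0.3]
width: 85.0
finger_force: 0.0
t: 1.85
eef_pos: [473.1, -251.0, 122.3]
orientation: [-2.411, -2.013, -0.0]
wrist_force: [0.1, -0.6, 1.0]
width: 85.0
finger_force: 0.0
t: 2.1
eef_pos: [471.5, -252.9, 122.9]
orientation: [-2.411, -2.012, 0.002]
wrist_force: [0.8, -1.0, -0.0]
width: 85.1
finger_force: 0.0
t 2.1 tcp [ 471.5 -252.9  122.9] tooly -0.18 tilt -1.0 q [-0.62  0.08 -0.08  1.41 -0.    1.13] F [ 0.8 -1.  -0. ] w 85.1 0.0
now axes shift [  1.2   0.4 102.9]
turn rz(tool) 0.0 then shift [  1.2   0.4 102.9]
```

Converted, 18 mm is 1.8, 1 mm is 0.1.

```bash
echo '[[[0,0,0],[0.1,0.05,2],85],[[0,0,0],[0,0,2],85],[[0,0,0],[0,0,2],85],[[0,0,0],[0,0,1.8],85],[[0,0,0],[0,0,1.4],85],[[0,0,0],[0,0,1.2],85],[[0,0,0],[0,0,0],55],[[0,0,0],[0,0,0],55],[[0,0,0],[0,0,0],40],[[0,0,0],[0,0,0],40],[[0,0,0],[0,0,0],30],[[0,0,0],[0,0,0],30]]' | python3 shift.py;echo '[[[0,0,0],[0,0,0],30],[[0,0,0],[0,0,0],30],[[0,0,0],[0,0,0],30],[[0,0,0],[0,0,0],30],[[0,0,0],[0,0,0],30],[[0,0,0],[0,0,0],30]]' | python3 shift.py; python3 -c "
from h import *
to([472,-251.8,20],-0.18)"
```

```text
t: 3.1
eef_pos: [473.8, -253.3, 21.5]
orientation: [2.41, 2.01, 0.0]
wrist_force: [-1.5, 0.0, 6.0]
width: 40.6
finger_force: 60.1
t: 3.6
eef_pos: [473.8, -253.3, 21.5]
orientation: [2.41, 2.01, -0.0]
wrist_force: [-0.8, -0.0, 5.4]
width: 40.7
finger_force: 60.1
t 3.6 tcp [ 473.8 -253.3   21.5] tooly -0.18 tilt -1.0 q [-0.62  0.14 -0.23  1.2  -0.    1.14] F [-0.8 -0.   5.4] w 40.7 60.1
now axes shift [ 1.2 -2.1  1.5]
turn rz(tool) -0.0 then shift [ 1.2 -2.1  1.5]
```

Converted, -5 mm is -0.5, -30 mm is -3.

```bash
echo '[[[0,0,0],[0,0,-0.5],30],[[0,0,0],[0,0,-1.5],30],[[0,0,0],[0,0,-3],30],[[0,0,0],[0,0,-3],30],[[0,0,0],[0,0,-3],30],[[0,0,0],[0,0,0],30],[[0,0,0],[0,0,0],30],[[0,0,0],[0,0,0],30]]' | python3 shift.py
python3 - <<'E'
from h import *
to([505.4,-47.8,125],-.18)
a=vision.get_image("scene");b=vision.get_image("top")
p=proj("scene",[[473,-252,110]])[0].astype(int);q=proj("top",[[473,-252,110]])[0].astype(int)
f=lambda a,p:cv2.resize(a[max(p[1]-35,0):p[1]+35,p[0]-40:p[0]+40],(400,350),interpolation=2)[:,:,::-1]
cv2.imwrite("pics/g1.png",np.hstack([f(a,p),f(b,q)])); print(p,q)
E
```

```text
t: 4.27
eef_pos: [472.7, -251.8, 128.8]
orientation: [-2.412, -2.012, -0.0]
wrist_force: [-0.4, 0.1, -1.9]
width: 40.9
finger_force: 60.9
t 4.27 tcp [ 472.7 -251.8  128.8] tooly -0.18 tilt -1.0 q [-0.61  0.08 -0.07  1.42  0.    1.14] F [-0.4  0.1 -1.9] w 40.9 60.9
now axes shift [206.6  -4.3   3.9]
turn rz(tool) -0.0 then shift [206.6  -4.3   3.9]
[180 192] [347 244]
```

View pics/g1.png

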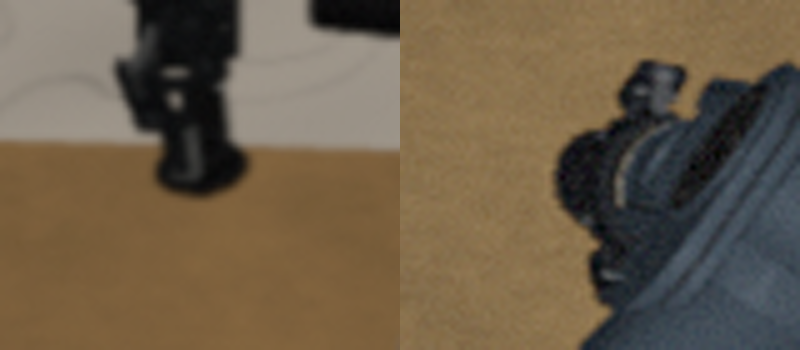

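The housing is held level: its flange is at scene (181,191), and in the top view it sits between the fingers. Next I carry it over the nest.

```bash
echo '[[[0,0,0],[1,0,0],30],[[0,0,0],[2.5,-0.05,0],30],[[0,0,0],[3,-0.05,0],30],[[0,0,0],[3,-0.05,0],30],[[0,0,0],[3,-0.05,0],30],[[0,0,0],[3,-0.05,0],30],[[0,0,0],[2.5,-0.05,0],30],[[0,0,0],[1.8,-0.05,0],30],[[0,0,0],[0.86,-0.08,0],30],[[0,0,0],[0,0,0],30],[[0,0,0],[0,0,0],30],[[0,0,0],[0,0,0],30]]' | python3 shift.py
python3 - <<'E'
from h import *
to([505.4,-47.8,65],-.18)
E
```

```text
t: 5.37
eef_pos: [505.3, -48.8, 128.9]
orientation: [-2.413, -2.011, 0.002]
wrist_force: [-0.1, -0.2, -0.6]
width: 40.2
finger_force: 60.9
t 5.37 tcp [505.3 -48.8 128.9] tooly -0.181 tilt -1.0 q [-0.23  0.01 -0.15  1.42 -0.    1.52] F [-0.1 -0.2 -0.6] w 40.2 60.9
now axes shift [ 1.1  0.  63.9]
turn rz(tool) -0.001 then shift [ 1.1  0.  63.9]
```

Converted, 20 mm is 2, 15 mm is 1.5.

```bash
echo '[[[0,0,0],[0.1,0,1.5],30],[[0,0,0],[0,0,2],30],[[0,0,0],[0,0,2],30],[[0,0,0],[0,0,1],30],[[0,0,0],[0,0,0.3],30],[[0,0,0],[0,0,0.3],30],[[0,0,0],[0,0,0.3],30],[[0,0,0],[0,0,0.3],30],[[0,0,0],[0,0,0.3],30],[[0,0,0],[0,0,0],30],[[0,0,0],[0,0,0],30]]' | python3 shift.py
python3 - <<'E'
from h import *
to([505.4,-47.8,42.5],-.18)
E
```

```text
t: 6.28
eef_pos: [507.1, -48.1, 53.6]
orientation: [2.409, 2.009, 0.002]
wrist_force: [-5.7, -1.1, 11.0]
width: 40.3
finger_force: 62.3
t 6.28 tcp [507.1 -48.1  53.6] tooly -0.181 tilt -1.0 q [-0.23  0.04 -0.26  1.26 -0.    1.53] F [-5.7 -1.1 11. ] w 40.3 62.3
now axes shift [ 0.  -1.7 11.1]
turn rz(tool) -0.001 then shift [ 0.  -1.7 11.1]
```

```bash
echo '[[[0,0,0],[0,-0.1,0],30],[[0,0,0],[0,-0.1,0],30],[[0,0,0],[0,0,0],30],[[0,0,0],[0,0,0],30]]' | python3 shift.py
python3 - <<'E'
from h import *
to([505.4,-47.8,42.5],-.18); print(probe_bus.sense()["torque"])
E
```

```text
t: 6.62
eef_pos: [506.8, -48.0, 53.7]
orientation: [2.407, 2.008, 0.006]
wrist_force: [-2.0, -1.1, 8.6]
width: 40.3
finger_force: 61.9
t 6.62 tcp [506.8 -48.   53.7] tooly -0.18 tilt -1.0 q [-0.23  0.04 -0.27  1.26 -0.    1.53] F [-2.  -1.1  8.6] w 40.3 61.9
now axes shift [-0.1 -1.5 11.2]
turn rz(tool) -0.0 then shift [-0.1 -1.5 11.2]
[-0.16435948  0.30866314 -0.02359327]
```

Converted, -1 mm is -0.1, -0.7 mm is -0.07.

```bash
echo '[[[0,0,0],[0,-0.07,0],30],[[0,0,0],[0,-0.07,-0.1],30],[[0,0,0],[0,0,-0.1],30],[[0,0,0],[0,0,0],30],[[0,0,0],[0,0,0],30]]' | python3 shift.py
python3 - <<'E'
from h import *
to([505.4,-47.8,42.5],-.18); print(probe_bus.sense()["torque"])
a=vision.get_image("scene");b=vision.get_image("top")
f=lambda a,p:cv2.resize(a[p[1]-35:p[1]+35,p[0]-40:p[0]+40],(400,350),interpolation=2)[:,:,::-1]
cv2.imwrite("pics/g2.png",np.hstack([f(a,(240,230)),f(b,(280,225))]))
c=vision.get_image("scene"); cv2.imwrite("pics/g2f.png",c[:,:,::-1])
print("proj",proj("scene",[[505.4,-47.8,33],[505.4,-47.8,48]]))
E
```

```text
t: 7.03
eef_pos: [503.0, -47.1, 51.7]
orientation: [2.411, 2.011, 0.0]
wrist_force: [1.0, -1.7, -1.5]
width: 40.4
finger_force: 61.0
t 7.03 tcp [503.  -47.1  51.7] tooly -0.18 tilt -1.0 q [-0.23  0.03 -0.27  1.26 -0.    1.53] F [ 1.  -1.7 -1.5] w 40.4 61.0
now axes shift [-0.3  2.5  9.2]
turn rz(tool) -0.0 then shift [-0.3  2.5  9.2]
[-0.45996487 -0.31344289 -0.02469711]
proj [[244.54091578 220.14320262]
 [244.40370349 216.36842954]]
```

View pics/g2.png

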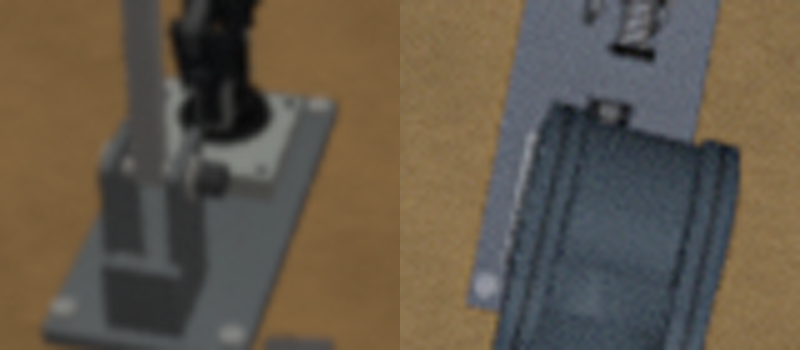

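The housing sits over the nest with its flange nearly on the block, at scene (243,218). The upward force has gone at a lower z, so the spigot seems to have entered the bore. I'll lower it gently.

Converted, 1.5 mm is 0.15.

```bash
echo '[[[0,0,0],[0,0,0.15],30],[[0,0,0],[0,0,0.15],30],[[0,0,0],[0,0,0.15],30],[[0,0,0],[0,0,0.15],30],[[0,0,0],[0,0,0],30],[[0,0,0],[0,0,0],30]]' | python3 shift.py
python3 - <<'E'
from h import *
to([505.4,-47.8,42.5],-.18); print(probe_bus.sense()["torque"])
E
```

```text
t: 7.68
eef_pos: [502.9, -46.9, 45.3]
orientation: [2.412, 2.011, 0.0]
wrist_force: [3.1, -5.0, -0.8]
width: 40.4
finger_force: 61.0
t 7.68 tcp [502.9 -46.9  45.3] tooly -0.181 tilt -1.0 q [-0.23  0.04 -0.28  1.25 -0.    1.53] F [ 3.1 -5.  -0.8] w 40.4 61.0
now axes shift [-0.4  2.6  2.8]
turn rz(tool) -0.001 then shift [-0.4  2.6  2.8]
[-1.04568253 -0.76153245  0.01643708]
```

Converted, 1 mm is 0.1, 1.5 mm is 0.15.

```bash
echo '[[[0,0,0],[-0.08,0.06,0.1],30],[[0,0,0],[0,0,0.15],30],[[0,0,0],[0,0,0.15],30],[[0,0,0],[0,0,0],30],[[0,0,0],[0,0,0],30]]' | python3 shift.py
python3 - <<'E'
from h import *
to([505.4,-47.8,42.5],-.18)
E
```

```text
t: 8.1
eef_pos: [502.9, -47.6, 42.5]
orientation: [2.412, 2.012, -0.0]
wrist_force: [-1.0, -3.4, 6.5]
width: 40.3
finger_force: 61.7
t 8.1 tcp [502.9 -47.6  42.5] tooly -0.18 tilt -1.0 q [-0.23  0.04 -0.29  1.24 -0.    1.52] F [-1.  -3.4  6.5] w 40.3 61.7
now axes shift [0.2 2.5 0. ]
turn rz(tool) -0.0 then shift [0.2 2.5 0. ]
```

Converted, -30 mm is -3, -20 mm is -2.

```bash
echo '[[[0,0,0],[0,0,-0.1],30],[[0,0,0],[0,0,0],60],[[0,0,0],[0,0,0],85],[[0,0,0],[0,0,0],85],[[0,0,0],[0,0,0],85],[[0,0,0],[0,0,-1],85],[[0,0,0],[0,0,-3],85],[[0,0,0],[0,0,-3],85],[[0,0,0],[0,0,-2],85],[[0,0,0],[0,0,0],85]]' | python3 shift.py; echo '[[[0,0,0],[2,0,0],85],[[0,0,0],[4,0,0],85],[[0,0,0],[4,0,0],85],[[0,0,0],[4,0,0],85],[[0,0,0],[4,0,0],85],[[0,0,0],[4,0,0],85],[[0,0,0],[4,0,0],85],[[0,0,0],[4,0,0],85],[[0,0,0],[3.5,0,0],85],[[0,0,0],[0,0,0],85],[[0,0,0],[0,0,0],85]]' | python3 shift.py
python3 - <<'E'
from h import *
to([488,294.5,40],-.18)
a=vision.get_image("scene");b=vision.get_image("top")
f=lambda a,p:cv2.resize(a[p[1]-35:p[1]+35,p[0]-40:p[0]+40],(400,350),interpolation=2)[:,:,::-1]
cv2.imwrite("pics/g3.png",np.hstack([f(a,(240,230)),f(b,(280,225))]))
E
```

```text
t: 8.93
eef_pos: [506.3, -47.9, 138.8]
orientation: [2.406, 2.008, 0.01]
wrist_force: [0.5, 0.2, 1.0]
width: 85.4
finger_force: 0.0
t: 9.85
eef_pos: [562.1, 284.0, 131.1]
orientation: [-2.408, -2.016, 0.003]
wrist_force: [0.1, -0.2, 0.4]
width: 84.9
finger_force: 0.0
t 9.85 tcp [562.1 284.  131.1] tooly -0.177 tilt -1.0 q [0.36 0.32 0.22 1.46 0.   2.11] F [ 0.1 -0.2  0.4] w 84.9 0.0
now axes shift [ -2.6 -74.6  91.3]
turn rz(tool) 0.003 then shift [ -2.9 -74.6  91.3]
```

View pics/g3.png

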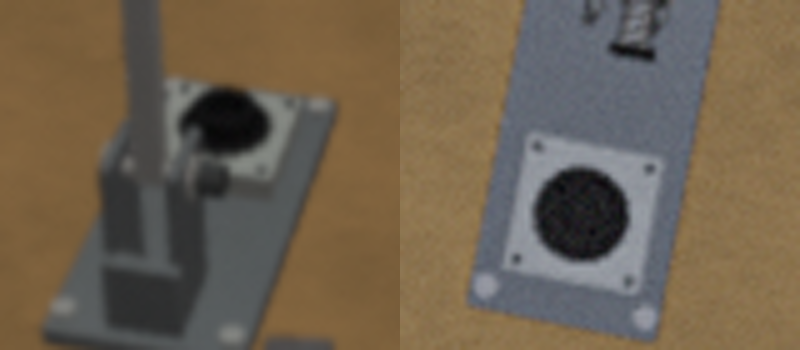

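The housing sits in the nest, centred on the block at top (276,233) and upright. Now the insert.

Converted, 5 mm is 0.5, -4 mm is -0.4.

```bash
echo '[[[0,0,0],[-0.26,-2,0.5],85],[[0,0,0],[0,-3,1.5],85],[[0,0,0],[0,-2,2],85],[[0,0,0],[0,-0.4,2],85],[[0,0,0],[0,0,0],85],[[0,0,0],[0,0,0],85],[[0,0,0],[0,0,0],85],[[0,0,0],[0,0,0],85]]' | python3 shift.py
python3 - <<'E'
from h import *
to([488,294.5,14],-.18)
E
```

```text
t: 10.62
eef_pos: [491.8, 292.7, 74.4]
orientation: [2.413, 2.01, 0.006]
wrist_force: [-0.5, 0.3, -0.3]
width: 84.8
finger_force: 0.0
t 10.62 tcp [491.8 292.7  74.4] tooly -0.182 tilt -1.0 q [ 0.42  0.19 -0.06  1.32 -0.    2.17] F [-0.5  0.3 -0.3] w 84.8 0.0
now axes shift [ 1.  -4.3 60.4]
turn rz(tool) -0.002 then shift [ 1.  -4.3 60.4]
```

Converted, -3 mm is -0.3, 1 mm is 0.1.

```bash
echo '[[[0,0,0],[0.1,-0.3,1.5],85],[[0,0,0],[0,0,2],85],[[0,0,0],[0,0,1.5],85],[[0,0,0],[0,0,1],70],[[0,0,0],[0,0,0],60],[[0,0,0],[0,0,0],60]]' | python3 shift.py
python3 - <<'E'
from h import *
to([488,294.5,14],-.18)
E
```

```text
t: 11.12
eef_pos: [487.5, 294.3, 12.7]
orientation: [2.413, 2.012, 0.0]
wrist_force: [-0.3, 0.5, 0.9]
width: 60.0
finger_force: 0.0
t 11.12 tcp [487.5 294.3  12.7] tooly -0.181 tilt -1.0 q [ 0.43  0.23 -0.14  1.2  -0.    2.18] F [-0.3  0.5  0.9] w 60.0 0.0
now axes shift [ 0.3  0.5 -1.3]
turn rz(tool) -0.001 then shift [ 0.3  0.5 -1.3]
```

Converted, -2 mm is -0.2.

```bash
echo '[[[0,0,0],[0,0,-0.2],50],[[0,0,0],[0,0,0],42],[[0,0,0],[0,0,0],37],[[0,0,0],[0,0,0],34],[[0,0,0],[0,0,0],30],[[0,0,0],[0,0,0],25],[[0,0,0],[0,0,0],20],[[0,0,0],[0,0,0],20],[[0,0,0],[0,0,0],20],[[0,0,0],[0,0,0],20]]' | python3 shift.py
python3 - <<'E'
from h import *
to([488,294.5,14],-.18)
E
echo '[[[0,0,0],[0,0,-0.5],20],[[0,0,0],[0,0,-1.5],20],[[0,0,0],[0,0,-3],20],[[0,0,0],[0,0,-3],20],[[0,0,0],[0,0,-2.5],20],[[0,0,0],[0,0,-1],20],[[0,0,0],[0,0,0],20],[[0,0,0],[0,0,0],20],[[0,0,0],[0,0,0],20],[[0,0,0],[0,0,0],20]]' | python3 shift.py
python3 - <<'E'
from h import *
to([503.2,-48.2,90],-.18)
a=vision.get_image("scene");b=vision.get_image("top")
p=proj("scene",[[488,294,120]])[0].astype(int);q=proj("top",[[488,294,110]])[0].astype(int)
f=lambda a,p:cv2.resize(a[p[1]-35:p[1]+35,p[0]-40:p[0]+40],(400,350),interpolation=2)[:,:,::-1]
cv2.imwrite("pics/g4.png",np.hstack([f(a,p),f(b,q)]));print(p,q)
E
```

```text
t: 11.95
eef_pos: [487.8, 294.9, 15.9]
orientation: [2.412, 2.012, 0.003]
wrist_force: [-1.1, -0.6, 5.3]
width: 30.8
finger_force: 58.9
t 11.95 tcp [487.8 294.9  15.9] tooly -0.18 tilt -1.0 q [ 0.43  0.22 -0.14  1.21  0.    2.18] F [-1.1 -0.6  5.3] w 30.8 58.9
now axes shift [-0.3  0.3  1.9]
turn rz(tool) -0.0 then shift [-0.3  0.3  1.9]
t: 12.78
eef_pos: [485.4, 293.7, 126.5]
orientation: [-2.411, -2.012, 0.007]
wrist_force: [0.4, 0.3, -0.2]
width: 31.1
finger_force: 59.5
t 12.78 tcp [485.4 293.7 126.5] tooly -0.18 tilt -1.0 q [0.43 0.16 0.02 1.43 0.   2.18] F [ 0.4  0.3 -0.2] w 31.1 59.5
now axes shift [-333.1   79.    37.1]
turn rz(tool) -0.0 then shift [-333.1   78.9   37.1]
[355 197] [159 236]
```

View pics/g4.png

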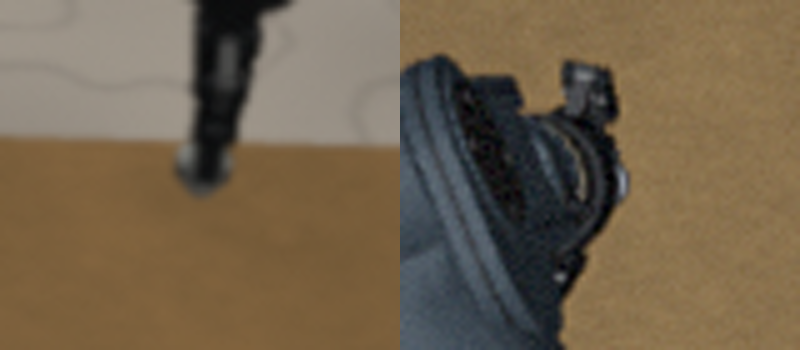

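The insert is held in the fingers, upright, at scene (355,196). I'll carry it over the housing.

Converted, -15 mm is -1.5, 3 mm is 0.3.

```bash
echo '[[[0,0,0],[-1.5,0.3,0],20],[[0,0,0],[-3,0.8,0],20],[[0,0,0],[-3.5,0.8,0],20],[[0,0,0],[-3.5,0.8,0],20],[[0,0,0],[-3.5,0.8,0],20],[[0,0,0],[-3.5,0.8,0],20],[[0,0,0],[-3.5,0.8,0],20],[[0,0,0],[-3.5,0.8,0],20],[[0,0,0],[-3.5,0.8,0],20],[[0,0,0],[-2.5,0.8,0],20],[[0,0,0],[-1.3,0.5,0],20],[[0,0,0],[-0.5,0.2,0],20]]' | python3 shift.py; echo '[[[0,0,0],[0,0,0],20],[[0,0,0],[0,0,1],20],[[0,0,0],[0,0,1.5],20],[[0,0,0],[0,0,1.5],20],[[0,0,0],[0,0,0.8],20],[[0,0,0],[0,0,0],20],[[0,0,0],[0,0,0],20],[[0,0,0],[0,0,0],20],[[0,0,0],[0,0,0],20]]' | python3 shift.py
python3 - <<'E'
from h import *
to([503,-48,66],-.18)
E
```

```text
t: 13.88
eef_pos: [507.5, -50.3, 128.3]
orientation: [-2.415, -2.008, 0.002]
wrist_force: [0.3, 0.2, 0.0]
width: 30.7
finger_force: 59.5
t: 14.63
eef_pos: [508.7, -47.7, 82.4]
orientation: [2.411, 2.012, 0.002]
wrist_force: [0.7, -0.6, -0.0]
width: 30.3
finger_force: 59.5
t 14.63 tcp [508.7 -47.7  82.4] tooly -0.18 tilt -1.0 q [-0.22  0.03 -0.22  1.32  0.    1.53] F [ 0.7 -0.6 -0. ] w 30.3 59.5
now axes shift [-1.3 -5.6 16.4]
turn rz(tool) 0.0 then shift [-1.3 -5.6 16.4]
```

```bash
echo '[[[0,0,0],[-0.05,-0.4,0],20],[[0,0,0],[0,0,0],20]]' | python3 shift.py|grep eef;  for i in 1 2 3 4 5 6; do echo '[[[0,0,0],[0,0,0],20]]' | python3 shift.py|grep eef; done
```

```text
eef_pos: [503.8, -47.7, 82.1]
eef_pos: [504.0, -47.8, 81.9]
eef_pos: [504.0, -47.8, 81.7]
eef_pos: [504.0, -47.8, 81.5]
eef_pos: [503.9, -47.8, 81.4]
eef_pos: [503.9, -47.8, 81.3]
eef_pos: [503.9, -47.7, 81.3]
```

Converted, -0.7 mm is -0.07, 6 mm is 0.6.

```bash
echo '[[[0,0,0],[0,-0.07,0.6],20],[[0,0,0],[0,0,0.5],20],[[0,0,0],[0,0,0.2],20],[[0,0,0],[0,0,0.2],20],[[0,0,0],[0,0,0.2],20],[[0,0,0],[0,0,0.1],20],[[0,0,0],[0,0,0],20],[[0,0,0],[0,0,0],20]]' | python3 shift.py
python3 - <<'E'
from h import *
to([503,-48,56],-.18); print(probe_bus.sense()["torque"])
E
```

```text
t: 15.97
eef_pos: [503.2, -47.6, 63.3]
orientation: [2.412, 2.012, 0.0]
wrist_force: [-0.4, -0.1, -0.6]
width: 30.7
finger_force: 59.5
t 15.97 tcp [503.2 -47.6  63.3] tooly -0.18 tilt -1.0 q [-0.23  0.03 -0.26  1.29 -0.    1.52] F [-0.4 -0.1 -0.6] w 30.7 59.5
now axes shift [-0.5 -0.1  7.3]
turn rz(tool) -0.0 then shift [-0.5 -0.1  7.3]
[-0.00744626  0.01729123  0.02824848]
```

Already below the rim height (67) with no force, so it is going in.

Converted, 2 mm is 0.2, 1.5 mm is 0.15.

```bash
echo '[[[0,0,0],[0,0,0.2],20],[[0,0,0],[0,0,0.2],20],[[0,0,0],[0,0,0.15],20],[[0,0,0],[0,0,0.15],20],[[0,0,0],[0,0,0.1],20],[[0,0,0],[0,0,0],20],[[0,0,0],[0,0,0],20]]' | python3 shift.py
python3 - <<'E'
from h import *
to([503,-48,56],-.18); print(probe_bus.sense()["torque"])
E
```

```text
t: 16.55
eef_pos: [503.2, -47.5, 55.9]
orientation: [2.412, 2.012, 0.0]
wrist_force: [-1.8, -0.3, 5.0]
width: 31.0
finger_force: 59.9
t 16.55 tcp [503.2 -47.5  55.9] tooly -0.18 tilt -1.0 q [-0.23  0.03 -0.27  1.27 -0.    1.52] F [-1.8 -0.3  5. ] w 31.0 59.9
now axes shift [-0.5 -0.1 -0.1]
turn rz(tool) -0.0 then shift [-0.5 -0.1 -0.1]
[0.08800585 0.45170753 0.033061  ]
```

Converted, -40 mm is -4, -10 mm is -1.

```bash
echo '[[[0,0,0],[0,0,-0.1],20],[[0,0,0],[0,0,0],45],[[0,0,0],[0,0,0],60],[[0,0,0],[0,0,0],70],[[0,0,0],[0,0,0],70],[[0,0,0],[0,0,-0.5],70],[[0,0,0],[0,0,-1.5],70],[[0,0,0],[0,0,-3],70],[[0,0,0],[0,-2,-2],70],[[0,0,0],[0,-4,0],70],[[0,0,0],[0,-4,-1],70]]' | python3 shift.py; echo '[[[0,0,0],[0,-2,-3],70],[[0,0,0],[0,0,-4],70],[[0,0,0],[0,0,-4],70],[[0,0,0],[0,0,-4],70],[[0,0,0],[0,0,-4],70],[[0,0,0],[0,0,-4],70],[[0,0,0],[0,0,-2],70],[[0,0,0],[0,0,0],70],[[0,0,0],[0,0,0],70]]' | python3 shift.py
python3 - <<'E'
from h import *
to([647,-38.3,390],-.18)
a=vision.get_image("scene");b=vision.get_image("top")
f=lambda a,p:cv2.resize(a[p[1]-35:p[1]+35,p[0]-40:p[0]+40],(400,350),interpolation=2)[:,:,::-1]
cv2.imwrite("pics/g5.png",np.hstack([f(a,(240,205)),f(b,(280,210))]))
E
```

```text
t: 17.47
eef_pos: [404.4, -29.7, 136.9]
orientation: [2.412, 2.012, 0.001]
wrist_force: [-1.0, 0.3, -0.3]
width: 69.9
finger_force: 0.0
t: 18.22
eef_pos: [385.8, -26.2, 388.3]
orientation: [2.41, 2.01, 0.004]
wrist_force: [-0.4, 0.3, 0.3]
width: 70.0
finger_force: 0.0
t 18.22 tcp [385.8 -26.2 388.3] tooly -0.18 tilt -1.0 q [-0.24 -0.2   0.19  1.96  0.    1.51] F [-0.4  0.3  0.3] w 70.0 0.0
now axes shift [ 35.  259.1  -0.6]
turn rz(tool) -0.0 then shift [ 34.9 259.1  -0.6]
```

View pics/g5.png

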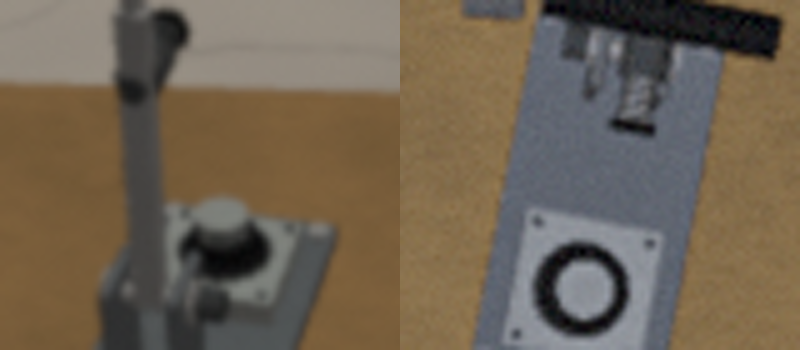

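The insert is concentric in the housing, upright and let go, at top (276,233). Now to the handle.

Converted, 5 mm is 0.5, 30 mm is 3.

```bash
echo '[[[0,0,0],[0.5,2,0],70],[[0,0,0],[0.5,3,0],70],[[0,0,0],[0.5,3,0],70],[[0,0,0],[0.5,3,0],70],[[0,0,0],[0.5,3,0],70],[[0,0,0],[0.5,3,0],70],[[0,0,0],[0.5,3,0],70],[[0,0,0],[0,3,0],70],[[0,0,0],[0,2,0],70],[[0,0,0],[0,0.9,0],70],[[0,0,0],[0,0,0],70],[[0,0,0],[0,0,0],70]]' | python3 shift.py
python3 - <<'E'
from h import *
to([647,-38.3,306],-.18)
E
```

```text
t: 19.32
eef_pos: [646.2, -38.1, 383.5]
orientation: [-2.41, -2.01, 0.005]
wrist_force: [-0.1, -0.2, -0.3]
width: 70.2
finger_force: 0.0
t 19.32 tcp [646.2 -38.1 383.5] tooly -0.18 tilt -1.0 q [-0.16  0.6   1.11  2.09  0.    1.59] F [-0.1 -0.2 -0.3] w 70.2 0.0
now axes shift [-0.   1.2 77.5]
turn rz(tool) -0.0 then shift [-0.   1.2 77.5]
```

Converted, 20 mm is 2, 16 mm is 1.6.

```bash
echo '[[[0,0,0],[0,0.05,2],70],[[0,0,0],[0,0,2],70],[[0,0,0],[0,0,2],70],[[0,0,0],[0,0,1.6],70],[[0,0,0],[0,0,0],55],[[0,0,0],[0,0,0],40],[[0,0,0],[0,0,0],30],[[0,0,0],[0,0,0],24],[[0,0,0],[0,0,0],15],[[0,0,0],[0,0,0],10],[[0,0,0],[0,0,0],10],[[0,0,0],[0,0,0],10]]' | python3 shift.py
python3 - <<'E'
from h import *
to([647,-38.3,306],-.18)
a=vision.get_image("scene")
cv2.imwrite("pics/g6.png",cv2.resize(a[110:250,160:320],(640,560),interpolation=2)[:,:,::-1])
E
```

```text
t: 20.32
eef_pos: [647.6, -38.3, 313.2]
orientation: [2.409, 2.01, 0.005]
wrist_force: [0.4, 0.6, 5.5]
width: 22.2
finger_force: 59.4
t 20.32 tcp [647.6 -38.3 313.2] tooly -0.18 tilt -1.0 q [-0.16  0.45  0.74  1.86  0.    1.59] F [0.4 0.6 5.5] w 22.2 59.4
now axes shift [-0.1 -0.6  7.2]
turn rz(tool) -0.0 then shift [-0.1 -0.6  7.2]
```

View pics/g6.png

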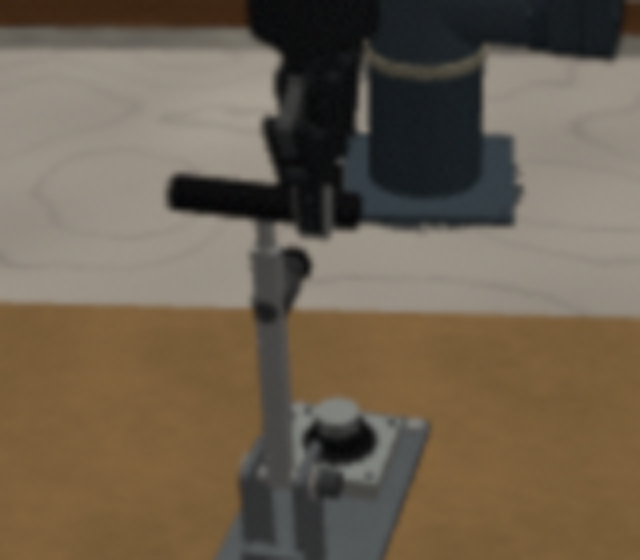

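The fingers hold the bar near its end, at scene (237,163), clear of the lever. I'll pull it along the arc.

The manual's scale: shifts go in cm and turns go in units of 0.25 rad. Converting my numbers, -14.1 mm is -1.41, -14 mm is -1.4.

```bash
echo '[[[0,0,0],[0,-1.41,0.05],10],[[0,0,0],[0,-1.4,0.13],10],[[0,0,0],[0,-1.39,0.23],10],[[0,0,0],[0,-1.37,0.32],10],[[0,0,0],[0,-1.35,0.41],10],[[0,0,0],[0,-1.32,0.5],10],[[0,0,0],[0,-1.28,0.58],10],[[0,0,0],[0,-1.24,0.66],10],[[0,0,0],[0,0,0],10],[[0,0,0],[0,0,0],10]]' | python3 shift.py
python3 - <<'E'
from h import *
to([647.6-107.5*.984,-38.3+107.5*.179,313.2-28.8],-.18);print(probe_bus.sense()["torque"])
E
```

```text
t: 21.2
eef_pos: [541.1, -18.8, 283.5]
orientation: [2.411, 2.011, 0.003]
wrist_force: [-0.7, -0.0, 6.1]
width: 21.6
finger_force: 64.2
t 21.2 tcp [541.1 -18.8 283.5] tooly -0.18 tilt -1.0 q [-0.16  0.11  0.27  1.73  0.    1.59] F [-0.7 -0.   6.1] w 21.6 64.2
now axes shift [-0.1  0.8 -0.9]
turn rz(tool) -0.0 then shift [-0.1  0.8 -0.9]
[-0.00116458 -0.01105417 -0.00096264]
```

```bash
echo '[[[0,0,0],[0,-1.2,0.74],10],[[0,0,0],[0,-1.14,0.82],10],[[0,0,0],[0,-1.09,0.89],10],[[0,0,0],[0,-1.02,0.97],10],[[0,0,0],[0,-0.97,1.02],10],[[0,0,0],[0,-0.89,1.09],10],[[0,0,0],[0,-0.82,1.14],10],[[0,0,0],[0,-0.74,1.2],10],[[0,0,0],[0,0,0],10],[[0,0,0],[0,0,0],10]]' | python3 shift.py
python3 - <<'E'
from h import *
to([647.6-186.2*.984,-38.3+186.2*.179,313.2-107.5],-.18)
E
```

```text
t: 22.03
eef_pos: [465.6, -5.0, 202.9]
orientation: [2.411, 2.011, 0.004]
wrist_force: [5.9, -1.3, -0.2]
width: 22.0
finger_force: 70.9
t 22.03 tcp [465.6  -5.  202.9] tooly -0.181 tilt -1.0 q [-0.16 -0.12 -0.12  1.57  0.    1.6 ] F [ 5.9 -1.3 -0.2] w 22.0 70.9
now axes shift [-0.1 -1.2 -2.8]
turn rz(tool) -0.001 then shift [-0.1 -1.2 -2.8]
```

Converted, 14.1 mm is 1.41, 14 mm is 1.4.

```bash
echo '[[[0,0,0],[0,-0.66,1.24],10],[[0,0,0],[0,-0.58,1.28],10],[[0,0,0],[0,-0.5,1.32],10],[[0,0,0],[0,-0.41,1.35],10],[[0,0,0],[0,-0.32,1.37],10],[[0,0,0],[0,-0.23,1.39],10],[[0,0,0],[0,-0.13,1.4],10],[[0,0,0],[0,-0.05,1.41],10],[[0,0,0],[0,0,0],10],[[0,0,0],[0,0,0],10],[[0,0,0],[0,0,0],10],[[0,0,0],[0,0,0],10]]' | python3 shift.py
python3 - <<'E'
from h import *
to([647.6-215*.984,-38.3+215*.179,313.2-215],-.18)
a=vision.get_image("scene");cv2.imwrite("pics/g7.png",cv2.resize(a[150:270,170:330],(800,600),interpolation=2)[:,:,::-1])
E
```

```text
t: 23.03
eef_pos: [436.7, 0.2, 98.0]
orientation: [2.411, 2.011, 0.003]
wrist_force: [-3.1, 1.5, 9.2]
width: 22.0
finger_force: 83.0
t 23.03 tcp [4.367e+02 2.000e-01 9.800e+01] tooly -0.18 tilt -1.0 q [-0.15 -0.17 -0.38  1.37  0.    1.6 ] F [-3.1  1.5  9.2] w 22.0 83.0
now axes shift [-0.2 -0.7 -0.2]
turn rz(tool) -0.0 then shift [-0.2 -0.7 -0.2]
```

View pics/g7.png

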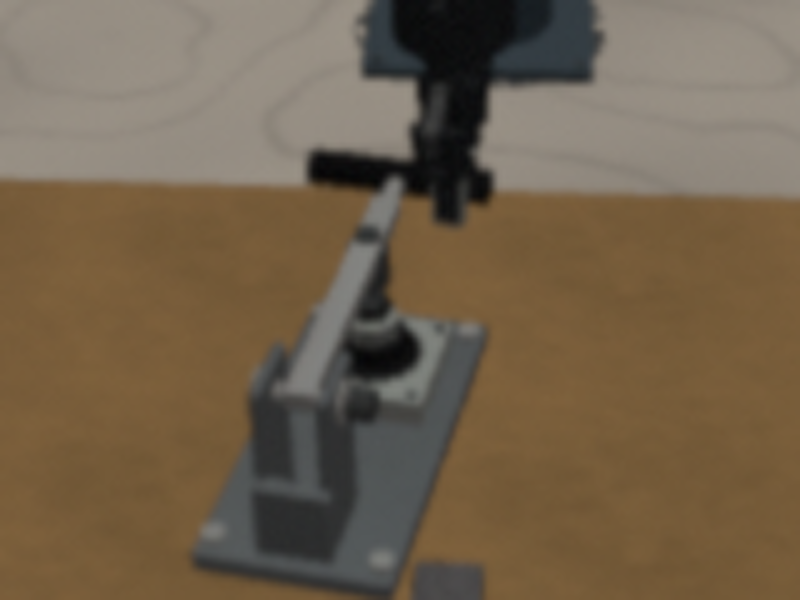

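Run:
```python
from h import *
s=probe_bus.sense();print(s["t"],s["eef_pos"],s["wrist_force"])
a=vision.get_image("scene");t=vision.get_image("top")
for th in(1.47,1.52,1.571,1.62,1.67):
    r=215*np.sin(th)-140; z=110+215*np.cos(th); c=np.array([505.4-r*.984,-47.8+r*.179])
    P=[[*(c-np.array([.179,.984])*o),z] for o in(50,30)]; print(th,proj("scene",P).round(1).tolist())
for x in (233,234,235,236,237,241,242,243):
    col=a[170:196,x].max(1).astype(int); r=np.where(col<60)[0]+170; print(x,r.min(),r.max(),r.mean())
# upright reference from first picture
s0=cv2.imread("pics/scene0.png")[:,:,::-1]
c=np.array([505.4+140*.984,-47.8-140*.179]);P=[[*(c-np.array([.179,.984])*o),325] for o in(50,30)];print("up ref",proj("scene",P))
for x in (204,206,208,212,216):
    r=np.where(s0[145:172,x].max(1)<60)[0]+145; print(x,r.min(),r.max(),r.mean())
```

```text
23.0833 [4.36738931e+02 2.13180713e-01 9.80117475e+01] [-2.30619082  0.0318434   9.25578515]
1.47 [[234.7, 179.8], [240.7, 180.5]]
1.52 [[234.9, 182.5], [240.9, 183.2]]
1.571 [[235.1, 185.3], [241.0, 186.0]]
1.62 [[235.2, 188.1], [241.1, 188.8]]
1.67 [[235.3, 190.9], [241.2, 191.7]]
233 181 186 183.5
234 180 186 183.0
235 181 186 183.5
236 181 186 183.5
237 181 186 183.5
241 181 187 184.0
242 181 187 184.0
243 181 187 184.0
up ref [[206.74296285 157.74146444]
 [214.40208916 158.58388906]]
204 154 161 157.5
206 154 162 158.0
208 155 162 158.5
212 155 162 158.5
216 155 163 159.0
```

The foot is on the insert and the housing and insert are still upright. The bar is at scene row 183.5 where level would be about 185.3, so the lever is about 0.03 rad short. I'll go a bit lower.

```bash
echo '[[[0,0,0],[0,0,0.2],10],[[0,0,0],[0,0,0.2],10],[[0,0,0],[0,0,0.2],10],[[0,0,0],[0,0,0],10],[[0,0,0],[0,0,0],10],[[0,0,0],[0,0,0],10],[[0,0,0],[0,0,0],10],[[0,0,0],[0,0,0],10],[[0,0,0],[0,0,0],10]]' | python3 shift.py
python3 - <<'E'
from h import *
v=[]
for k in range(4):
  a=vision.get_image("scene")
  for x in (234,235,236,237,241,242,243):
    col=a[170:200,x].max(1).astype(float); bg=np.median(col[[0,1,2,-1,-2]]); w=np.clip(110-col,0,None); w[w<15]=0
    v.append((w*np.arange(170,200)).sum()/w.sum()-proj("scene",[[421.8,-83.6,110]])[0,1]*0)
v=np.array(v).reshape(4,-1);print(v.mean(0).round(2),probe_bus.sense()["eef_pos"],probe_bus.sense()["wrist_force"])
E
```

```text
t: 23.93
eef_pos: [436.7, 0.3, 93.3]
orientation: [2.411, 2.011, 0.003]
wrist_force: [-6.9, 1.1, 15.1]
width: 22.2
finger_force: 83.6
[184.25 184.37 184.51 184.57 186.75 187.82 187.94] [4.36681466e+02 2.30189203e-01 9.33554111e+01] [-7.03630939  1.56269241 15.78966107]
```

```bash
echo '[[[0,0,0],[0,0,0],10],[[0,0,0],[0,0,0],10],[[0,0,0],[0,0,0],10],[[0,0,0],[0,0,0],10]]' | python3 shift.py; python3 -c "
from cell import bot, vision, probe_bus
print(bot.close_job())"
```

```text
t: 24.47
eef_pos: [436.7, 0.2, 93.4]
orientation: [2.411, 2.011, 0.003]
wrist_force: [-7.9, 0.2, 15.4]
width: 21.9
finger_force: 83.6
the job is handed in; nothing more can be done
None
```

I handed the job in at about 24.5 s with the housing and insert home and the gripper holding the lever about level (estimated 1.56–1.59 rad, limits 1.525–1.617) and its foot on the insert; the hand-in gave no verdict, and I didn't measure the tin, brush and weight at the end.

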